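# Back the ratchet banding wheel off to its red tooth

### The arm

A 7-joint arm with a two-finger parallel gripper is mounted at the origin on a cart in front of the work surface, level with it; the furniture and walls round the work are solid. World frame = base frame: x ahead of the robot, y to its left, z up, the work surface at z = 0. Lengths are in mm, angles in rad, forces in N, time in s.
With the tool pointing down it reaches from about 425 to 1025 mm from the base axis. Payload 3.6 kg.
Tool frame: the origin (TCP) lies at the very end of the fingers, on their centre line; the grasp point (between the pads) lies 19 mm behind it; z points along the fingers, x is the direction in which the jaws open and shut, and the axes are right-handed (so a half turn about z gives the same grasp; the last joint's range is limited). The gripper opens to 85 mm and grips with 20 to 120 N. Pads are 22 mm wide; open, the fingers measure 114 mm over their backs; the gripper's body (76 mm by 85 mm) begins 54 mm behind the grasp point. The pads swing forward as they close: fully open they stand 13 mm farther back than shut.
Start: joints at [-1.435, 0.591, 0.048, 1.609, -0.033, 0.943, -0.034], TCP at [164.431, 706.11, 231.302] pointing down, gripper open.
Joint ranges: [-2.69, 2.69], [-0.47, 2.24], [-1.27, 1.36], [0.19, 2.51], [-1.53, 4.68], [0.08, 2.07], [-3.09, 3.09]. Speed limits (rad/s): [2.57, 2.57, 3.14, 3.14, 3.14, 3.14, 3.14].

### API

Orientations are given as a unit quaternion [w, x, y, z].
In Python, from bench import readout, viewer, ticket gives the robot as it stands.
- The arm moves only by the tool arm_command, never from a script. Its argument "deltas" is text: rows parted by semicolons, each of 6 numbers parted by spaces: the shift along the tool's x, y, z in cm, then the turn, a rotation vector about the tool's x, y, z in rad. In form: x y z ax ay az; .... A call has 1 to 5 rows; each row is the pose to reach, as a shift and turn from the pose commanded when the call began, along the tool's axes at that moment; what a row does not reach only later rows make up. A row lasts 1/10 s, in which the tool goes at most 50 mm and 8.59 degrees, less where a joint would pass 70% of its speed; a pose out of reach is approached as far as the arm can. A call with a gripper value outside its range is refused whole. "jaw" is the opening, from 0 (shut) to 1 (fully open), set as the call begins (left out, the last holds). The fingers move at their own pace and stop on an object; "force" is the grip in N (left out, the last holds). Time passes only in rows, so rows that repeat a pose let the fingers close. It gives the time, the measured TCP pose, the force and the opening at its end, in the units of the state.
- readout.get_obs(): the state, without advancing time (a new reading comes with each control period).
- viewer.grab_frame(name): name is "scene" or "top" or "wrist"; returns the picture (480x640x3 uint8, blue, green, red); there is no depth.
- viewer.camera_model(name): a dict with "mtx" (3x3 intrinsics, pixels), "rvec" (rotation vector, rad) and "tvec" (3), from world to camera coordinates, as OpenCV has them. Camera axes: x right, y down, z forward; pixel columns grow to the right and rows downward; lengths in mm; the calibration is good to about 2 mm. A picture is of the moment at which its call begins: read the wrist's pose just before it. camera_model takes no time and is no camera call; for the wrist camera it gives the pose at the moment of the call.
- ticket.hand_in(): hands the job in, once; it reports no verdict.
The state is a dict: "t": time; "q": joint angles; "qd": joint speeds; "tau": joint torques, N m; "tcp_pos": TCP position; "orientation": TCP orientation; "contact_force": force on the tool from outside, world axes, zero at the start; "moment": the same for the moment, N m; "finger_gap": finger opening in mm.
Only numpy, scipy, OpenCV 4.12 (cv2) and the standard library are available. Lean on these libraries where they do the work, as an engineer would, in place of code of your own. Each camera call takes 0.05 s, during which the arm holds its last target. There are 200 camera calls.

### The job

The ratchet banding wheel has been indexed too far. Fold its pawl right up and back out of the teeth, turn the wheel backward (clockwise seen from above) by its wooden peg until the notch in front of the red tooth stands under the pawl, and lower the pawl into that notch. Then ease the wheel back until the red tooth bears lightly but definitely on the pawl, and let go: never force the ratchet, and leave the kiln ring centred on the wheel and the other things where they are.

Things in the scene. Friction and masses are not known exactly. Their poses are not given: they have to be found in the camera images.
- wheel_center (a point): point on the wheel's upright axis in its white top face, 54 mm above the bench; does not turn with the wheel. Axes are those of the stand: z up, x from the stand's near to its far edge (roughly away from the robot), y left. Stand: grey plate 250 x 275 x 14 mm, fixed to the bench; position and yaw vary. The wheel is 224 mm across, its white head 164 mm
- wheel (a joint): turn of the wheel in rad, + counterclockwise from above, -0.35 to 1.9; starts at 0.62 to 1.45. With the pawl folded back stop at about 0.17 to 0.27: the red tooth's notch is then under the pawl. With the pawl down, backward turning ends where the red tooth meets the nose: somewhere from -0.12 to 0.12, to be felt as a rise of force at the peg. Stays where left; turning takes 2 to 6 N at the peg
- peg_grip (a point): point on the axis of the round upright wooden crank peg of the wheel, 92 mm above the bench, 68 mm from the wheel's axis; the peg is 16 mm thick and stands from 58 to 113 mm above the bench. At wheel = 0 it lies 60 degrees counterclockwise from the stand's x direction, and goes round with the wheel
- pawl (a joint): lift angle of the pawl in rad: 0 fully down in a notch (level), up to 0.16 lying on a tooth, 1.57 upright, 1.95 folded back against its stop, where it stays by its own weight. It swings in an upright plane along the stand's x axis: the free end rises and goes back towards the stand's near edge (-x). Let go between, it sinks slowly to the side it leans to
- pawl_grip (a point): middle of the yellow round cross grip at the pawl's free end: 12 mm thick, 42 mm long, along the stand's y axis (always level), sticking out to the side away from the wheel; it can be pinched from above anywhere along its swing and turns in the fingers. 66 mm from the hinge axis; 57 mm above the bench with the pawl down
- pawl_hinge (a point): point on the pawl's hinge axis (along the stand's y), 55 mm above the bench, in the plane in which pawl_grip swings. At lift angle a the grip lies 66 cos a - 2 sin a mm along the stand's x and 66 sin a + 2 cos a mm up from here. In the stand's axes wheel_center lies 78 mm further in x and 138 mm further in y
- ratchet_ring: ring of 12 steel sawteeth, 30 degrees apart, round the head (radius 85 to 112 mm), turning with the wheel; includes the red tooth. Teeth rise from a floor 38 mm above the bench to crests at 48 mm, each with an upright face looking clockwise and a ramp behind. Origin on the wheel's axis at bench height. Pawl and teeth may press on each other with at most 20 N
- red_tooth: the one red tooth; origin on the wheel's axis at bench height. It must bear with 3 to 11 N for 0.3 s on the pawl's brass nose (10 x 20 x 18 mm, under the free end, 98 mm from the wheel's axis). The nose is clamped in a slot, up to 11 mm farther in or out each time, so where they meet is not known beforehand; 10 N more at the peg (68 mm from the axis) is 7 N more at the tooth
- kiln_ring: pale loose ceramic ring 68 mm across, 12 mm high, lying on the middle of the wheel; origin at the centre of its underside
- blue_jar: dark blue jar with white cap, 60 mm across, 82 mm high, loose, a bystander left of the wheel; origin under its centre
- yellow_jar: yellow jar with blue cap, 57 mm across, 76 mm high, loose, a bystander left of the wheel; origin under its centre
- wood_rib: flat wooden rib, rounded, 48 x 104 x 8 mm, lying loose on the bench, a bystander left of the wheel; origin under its centre
Not all that is in view belongs to the job. What is meant by the kiln_ring is not turquoise, and is the larger of those in its own colour.

How it is judged:
By the outcome, as a careful person would: the job done as asked, in the order asked, and still so for the second after the job is handed in, with the robot touching nothing.
It also fails if it takes over 72 s, if anything falls off the work surface, if the arm or the gripper's body presses on something with over 40 N, if the wrist force passes 120 N, or if a joint passes its speed limit or range.

## Working session

There is one attempt and no reset: what is moved stays moved. The work goes in short steps, Python scripts to look and compute and a tool call to move; the robot and the scene stay as the last step left them, time stands still between calls to the robot, and variables do not carry over. Pictures are saved under pics/ and viewed, about 8 in all and at most 12, crops included, and the job is handed in when it is done.

Besides the shell and the picture viewer there is one more tool, called after "Call:" as a command line: name --argument value ..., lists and objects as JSON in quotes. arm_command: Moves the arm, as the interface text tells. Its arguments: {"type":"object","properties":{"deltas":{"type":"string"},"jaw":{"type":"number"},"force":{"type":"number"}},"required":["deltas"]}

```bash
mkdir -p pics; ls; python3 - <<'E'
from bench import readout, viewer
import cv2
print(readout.get_obs())
for n in ("top","scene"):
    cv2.imwrite(f"pics/{n}0.png",viewer.grab_frame(n)); print(n,viewer.camera_model(n))
E
```

```text
pics
{'t': 0.0, 'q': array([-1.43550533,  0.59209942,  0.04830805,  1.60985406, -0.03325316,
        0.9426325 , -0.03368713]), 'qd': array([-0.00039193, -0.00178444,  0.00171446, -0.00118849, -0.00064485,
       -0.00122482,  0.00049854]), 'tau': array([-5.47746697e-05, -5.48681796e+01,  1.54636357e+00, -1.98130077e+01,
        9.36374272e-03,  8.63462803e-03,  1.09526159e-06]), 'tcp_pos': array([164.254048  , 705.30527685, 230.14345272]), 'orientation': array([ 7.44018090e-04,  7.83162931e-01,  6.21815587e-01, -8.03196983e-04]), 'contact_force': array([-0.67711996,  0.06616407, -0.71467493]), 'moment': array([ 0.00361011,  0.0382092 , -0.04519753]), 'finger_gap': 84.90626925231224}
top {'mtx': array([[529.75356589,   0.        , 316.17226206],
       [  0.        , 529.75356589, 243.04476491],
       [  0.        ,   0.        ,   1.        ]]), 'rvec': array([ 2.12631212, -2.16707402,  0.19077423]), 'tvec': array([ 322.65276701,  568.99366913, 1190.51826292])}
scene {'mtx': array([[579.66867282,   0.        , 318.3742365 ],
       [  0.        , 579.66867282, 249.08077279],
       [  0.        ,   0.        ,   1.        ]]), 'rvec': array([ 2.14165386, -1.16324879,  0.46976298]), 'tvec': array([-58.76621857, 522.66358299, 658.60029486])}
```

View pics/top0.png

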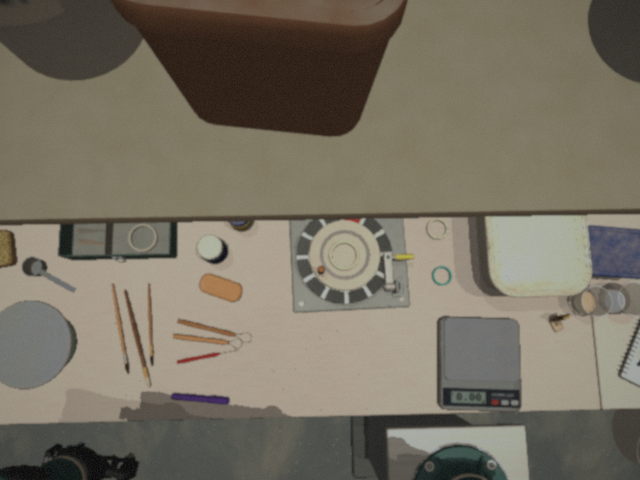

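View pics/scene0.png

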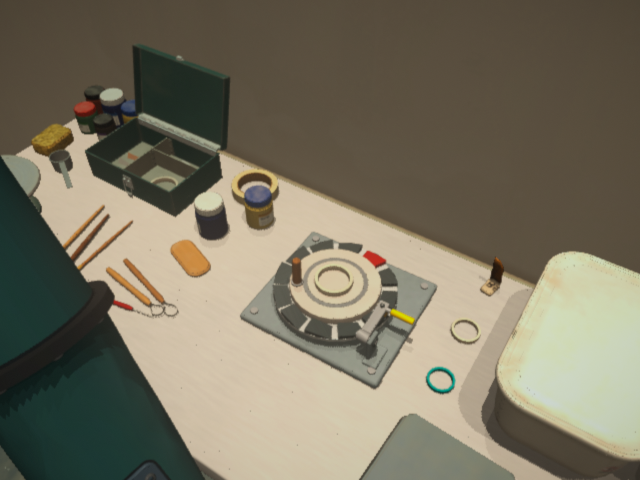

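The top view shows the wheel at about (344,257), peg (321,269), yellow grip (404,257) and red tooth near (345,219). I'll enlarge both views for measuring.

```bash
python3 - <<'E'
import cv2, numpy as np
t=cv2.imread("pics/top0.png")[205:325,280:425]; s=cv2.imread("pics/scene0.png")[225:390,235:445]
a=cv2.resize(t,None,fx=3.5,fy=3.5,interpolation=3); b=cv2.resize(s,None,fx=3.5,fy=3.5,interpolation=3)
cv2.imwrite("pics/tc.png",cv2.resize(t,None,fx=5,fy=5,interpolation=3)); cv2.imwrite("pics/sc.png",b); print(b.shape)
E
```

```text
(578, 735, 3)
```

View pics/tc.png

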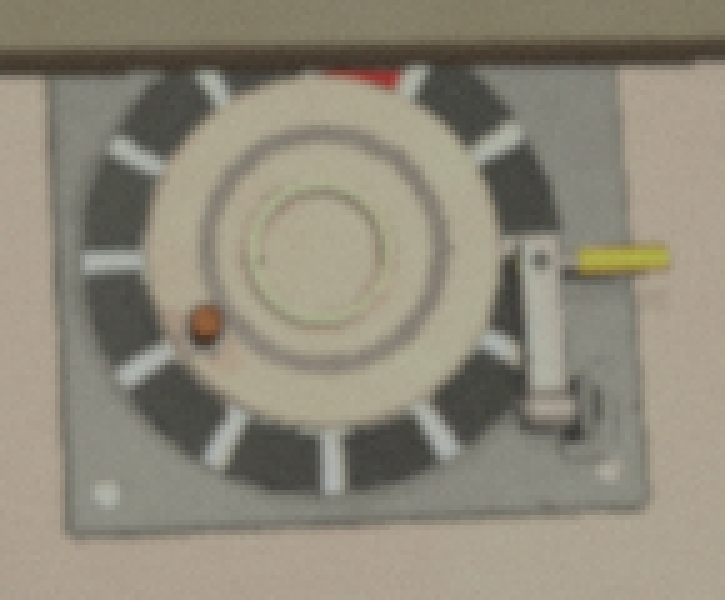

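View pics/sc.png

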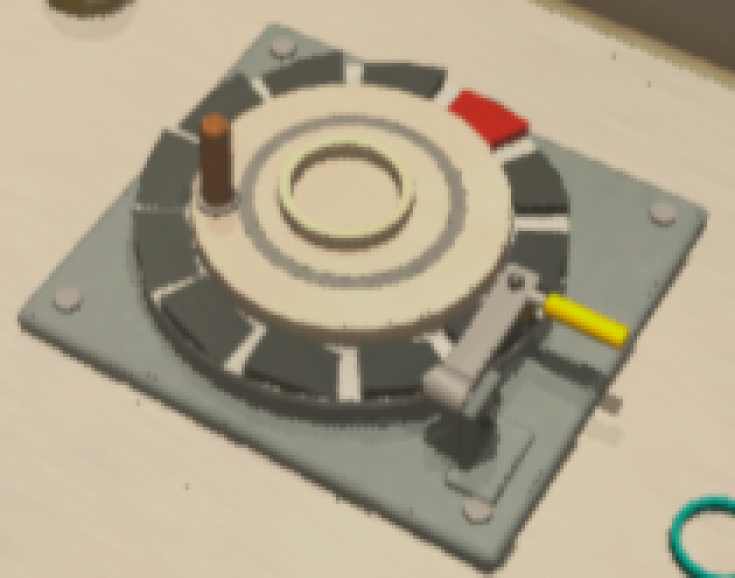

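```bash
cat > h.py <<'E'
import numpy as np, cv2
from bench import viewer
from scipy.optimize import least_squares
from scipy.spatial.transform import Rotation as R
def proj(n,P):
    c=viewer.camera_model(n); return cv2.projectPoints(np.array(P,float).reshape(-1,3),c["rvec"],c["tvec"],c["mtx"],None)[0].reshape(-1,2)
def S2W(p,C,yaw):   # stand (origin wheel_center xy at bench) -> world
    p=np.array(p,float); c,s=np.cos(yaw),np.sin(yaw)
    return np.array([C[0]+c*p[0]-s*p[1],C[1]+s*p[0]+c*p[1],p[2]])
def grip(a): return np.array([-78+66*np.cos(a)-2*np.sin(a),-138,55+66*np.sin(a)+2*np.cos(a)])
def peg(w,z=92): return np.array([68*np.cos(np.pi/3+w),68*np.sin(np.pi/3+w),z])
E
python3 - <<'E'
from h import *
T=lambda u,v:(280+(u+.5)/5-.5,205+(v+.5)/5-.5); Q=lambda u,v:(235+(u+.5)/3.5-.5,225+(v+.5)/3.5-.5)
top=[T(320,257),T(322.5,252),T(207,318),T(579,262),T(670,257),T(648,508),T(70,538)]
sc=[Q(346,191),Q(215,120),Q(217,205),Q(548,303),Q(628,338),Q(275,28),Q(705,210),Q(490,572),Q(20,318)]
def f(p):
    C=p[:2]*100; y,w,a=p[2:5]; o=p[5:7]*100
    W=lambda q:S2W(q,C,y); g=grip(a); gl=W(g+[0,21,0]); gr=W(g-[0,21,0])
    k=lambda i,j:W([o[0]+i*125,o[1]+j*137.5,14])
    A=proj("top",[W([0,0,66]),W([0,0,54]),W(peg(w,113)),gl,gr,k(-1,-1),k(-1,1)])
    B=proj("scene",[W([0,0,66]),W(peg(w,113)),W(peg(w,58)),gl,gr,k(1,1),k(1,-1),k(-1,-1),k(-1,1)])
    return np.r_[(A-top).ravel(),(B-sc).ravel()]
r=least_squares(f,[5,-0.5,0,1,.05,0,0],loss="soft_l1")
print(r.x.round(3)); print(f(r.x).reshape(-1,2).round(1))
C=r.x[:2]*100;y,w,a=r.x[2:5]
for b in (a,.8,1.57,1.95): print(b,S2W(grip(b),C,y).round(1))
for b in (w,.22,0): print(b,S2W(peg(b),C,y).round(1))
o=__import__('bench').readout.get_obs();print(R.from_quat(np.roll(o['orientation'],-1)).as_matrix().round(3))
E
```

```text
[ 5.445  2.481  0.026  1.111  0.049 -0.027 -0.15 ]
[[ 1.  -1.9]
 [ 0.1 -0.1]
 [ 0.1  1.2]
 [ 0.3  0.6]
 [ 0.3  0.8]
 [ 1.7  2.1]
 [-0.   1.5]
 [ 1.2 -3. ]
 [-0.7  0.3]
 [-0.6 -3. ]
 [-0.1 -0.3]
 [-0.1  0.3]
 [-1.  -2.8]
 [ 2.3  0.1]
 [ 1.4 -1. ]
 [-2.7 -0.9]]
0.048897767316172014 [535.9 109.8  60.2]
0.8 [514.6 109.3 103.7]
1.57 [468.1 108.1 121. ]
1.95 [443.8 107.4 115.6]
1.1111768303936989 [505.4 303.7  92. ]
0.22 [563.2 313.4  92. ]
0 [577.  307.8  92. ]
[[ 0.227  0.974 -0.   ]
 [ 0.974 -0.227 -0.002]
 [-0.002  0.    -1.   ]]
```

```bash
cat >> h.py <<'E'
from bench import readout
C=np.array([544.5,248.1]); YAW=0.026
def rows(targets):  # targets: (world pos, tool-x yaw deg), tool down; printed relative to measured pose
    o=readout.get_obs(); M=R.from_quat(np.roll(o['orientation'],-1))
    for p,yd in targets:
        G=R.from_euler('z',yd,degrees=True)*R.from_euler('x',180,degrees=True)
        d=M.inv().apply(np.array(p)-o['tcp_pos'])/10; v=(M.inv()*G).as_rotvec()
        print(' '.join(f'{x:.2f}' for x in d),' '.join(f'{x:.3f}' for x in v))
def st():
    o=readout.get_obs(); M=R.from_quat(np.roll(o['orientation'],-1)).as_matrix()
    print('t',round(o['t'],2),'tcp',o['tcp_pos'].round(1),'yaw',np.degrees(np.arctan2(M[1,0],M[0,0])).round(1),'F',o['contact_force'].round(1),'gap',round(o['finger_gap'],1),'q7',o['q'][6].round(2))
E
python3 -c "
from h import *
a=np.array([164,705,230.]);b=np.array([480,109.8,180.])
rows([(a+(b-a)*k/16,77-75.4*k/16) for k in range(1,17)])"
```

```text
-3.22 2.75 0.35 0.000 0.002 0.080
-6.39 5.52 0.67 0.000 0.002 0.163
-9.57 8.28 0.99 0.000 0.002 0.245
-12.74 11.05 1.31 0.000 0.002 0.327
-15.92 13.82 1.62 0.001 0.002 0.409
-19.09 16.59 1.94 0.001 0.002 0.492
-22.27 19.35 2.26 0.001 0.002 0.574
-25.44 22.12 2.58 0.001 0.002 0.656
-28.62 24.89 2.90 0.001 0.002 0.738
-31.79 27.65 3.22 0.001 0.002 0.821
-34.97 30.42 3.54 0.001 0.002 0.903
-38.14 33.19 3.86 0.001 0.002 0.985
-41.32 35.95 4.18 0.001 0.002 1.067
-44.49 38.72 4.50 0.001 0.002 1.150
-47.67 41.49 4.81 0.001 0.002 1.232
-50.84 44.26 5.13 0.001 0.002 1.314
```

Call:
arm_command --deltas "-3.2 2.75 0 0 0 0.08; -6.4 5.5 0 0 0 0.16; -9.6 8.3 0 0 0 0.25; -12.7 11.05 0 0 0 0.33; -15.9 13.8 0 0 0 0.41" --jaw 0.5

```text
t: 0.6
tcp_pos: [263.3, 518.1, 231.0]
orientation: [0.0, 0.894, 0.448, -0.0]
contact_force: [0.6, 1.2, -0.9]
finger_gap: 42.5
```

```bash
python3 -c "
from h import *
st()
o=readout.get_obs();a=o['tcp_pos'];b=np.array([500,130,215.])
rows([(a+(b-a)*k/10,54-52.5*k/10) for k in range(1,11)])"
```

```text
t 0.6 tcp [263.3 518.1 231. ] yaw 53.2 F [ 0.6  1.2 -0.9] gap 42.5 q7 -0.15
-1.69 4.22 0.16 0.000 0.001 0.078
-3.38 8.44 0.32 0.000 0.001 0.170
-5.07 12.66 0.48 0.000 0.001 0.261
-6.76 16.88 0.65 0.000 0.001 0.353
-8.46 21.10 0.81 0.000 0.001 0.445
-10.15 25.32 0.97 0.000 0.001 0.536
-11.84 29.54 1.13 0.000 0.000 0.628
-13.53 33.76 1.29 0.000 0.000 0.719
-15.22 37.98 1.45 0.000 0.000 0.811
-16.91 42.20 1.62 0.000 0.000 0.903
```

Call:
arm_command --deltas "-1.7 4.2 0.2 0 0 0.08; -3.4 8.4 0.3 0 0 0.17; -5.1 12.7 0.5 0 0 0.26; -6.8 16.9 0.6 0 0 0.35; -8.5 21.1 0.8 0 0 0.44"

```text
t: 1.1
tcp_pos: [382.0, 324.1, 223.2]
orientation: [-0.0, 0.97, 0.242, -0.0]
contact_force: [0.5, 0.5, -0.6]
finger_gap: 42.5
```

```bash
python3 -c "
from h import *
st()
o=readout.get_obs();a=o['tcp_pos'];b=np.array([500,130,215.])
rows([(a+(b-a)*k/5,27-25.5*k/5) for k in range(1,6)])"
```

```text
t 1.1 tcp [382.  324.1 223.2] yaw 28.0 F [ 0.5  0.5 -0.6] gap 42.5 q7 -0.13
0.26 4.54 0.16 -0.000 0.000 0.106
0.52 9.07 0.33 -0.000 0.000 0.195
0.78 13.61 0.49 -0.000 0.000 0.284
1.04 18.14 0.66 -0.000 0.000 0.373
1.30 22.68 0.82 -0.000 0.000 0.462
```

Call:
arm_command --deltas "0.3 4.5 0.2 0 0 0.1; 0.5 9.1 0.3 0 0 0.2; 0.8 13.6 0.5 0 0 0.28; 1.0 18.1 0.7 0 0 0.37; 1.3 22.7 0.8 0 0 0.46"

```text
t: 1.6
tcp_pos: [500.4, 130.5, 215.0]
orientation: [-0.0, 1.0, 0.014, -0.0]
contact_force: [0.8, 0.3, -0.6]
finger_gap: 42.7
```

```bash
python3 - <<'E'
from h import *
st(); c=viewer.camera_model("wrist"); im=viewer.grab_frame("wrist")
Rw=cv2.Rodrigues(c["rvec"])[0]; print("cam",(-Rw.T@c["tvec"]).round(0),c["mtx"][0,0].round(0))
cv2.imwrite("pics/w1raw.png",im)
for n,q in dict(C=[0,0,54],grL=grip(.05)+[0,21,0],grR=grip(.05)-[0,21,0],peg=peg(1.11,113),pegb=peg(1.11,58)).items():
    u=proj("wrist",S2W(q,C,YAW))[0]; print(n,u.round(0)); cv2.drawMarker(im,tuple(int(x) for x in u),(255,0,255),0,12,1)
for th in np.linspace(0,2*np.pi,73): cv2.circle(im,tuple(int(x) for x in proj("wrist",S2W([82*np.cos(th),82*np.sin(th),54],C,YAW))[0]),1,(255,0,255),-1)
cv2.imwrite("pics/w1.png",im)
E
```

```text
t 1.6 tcp [500.4 130.5 215. ] yaw 1.7 F [ 0.8  0.3 -0.6] gap 42.7 q7 -0.04
cam [497. 215. 358.] 411.0
C [393.  35.]
grL [372. 208.]
grR [370. 260.]
peg [ 337. -111.]
pegb [336. -67.]
```

View pics/w1.png

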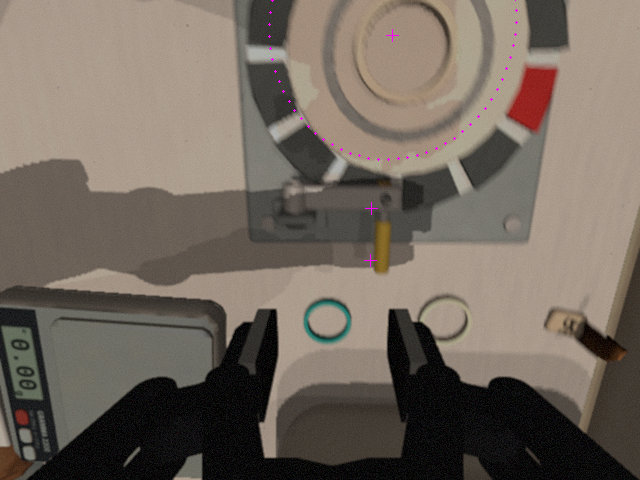

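The wrist view shows the grip at about (384,222)–(381,272) and the kiln ring at (405,51). My prediction is about 12 px off both ways. I'll refit with all three cameras.

```bash
python3 - <<'E'
from h import *
st(); c0=viewer.camera_model("wrist"); im=viewer.grab_frame("wrist"); c1=viewer.camera_model("wrist"); print(c1["tvec"]-c0["tvec"])
def yel(i):
    h=cv2.cvtColor(i,cv2.COLOR_BGR2HSV); m=cv2.inRange(h,(18,140,90),(34,255,255)); n,l,s,ce=cv2.connectedComponentsWithStats(m)
    return [(s[k],ce[k].round(1)) for k in range(1,n) if s[k][4]>40]
print(yel(im),yel(cv2.imread("pics/w1raw.png")),yel(cv2.imread("pics/top0.png")),yel(cv2.imread("pics/scene0.png")))
cv2.imwrite("pics/w2raw.png",im)
T=lambda u,v:(280+(u+.5)/5-.5,205+(v+.5)/5-.5); Q=lambda u,v:(235+(u+.5)/3.5-.5,225+(v+.5)/3.5-.5)
obs={"top":[T(322.5,252),T(207,318),T(579,262),T(670,257),T(648,508),T(70,538)],
"scene":[Q(215,120),Q(548,303),Q(628,338),Q(275,28),Q(705,210),Q(490,572),Q(20,318)],
"wrist":[(384,222),(381,272),(250,241),(528,240)]}
def model(p):
    Cc=p[:2]*100; y,w,a=p[2:5]; o=p[5:7]*100
    W=lambda q:S2W(q,Cc,y); g=grip(a); gl=W(g+[0,21,0]); gr=W(g-[0,21,0])
    k=lambda i,j:W([o[0]+i*125,o[1]+j*137.5,14])
    return {"top":[W([0,0,54]),W(peg(w,113)),gl,gr,k(-1,-1),k(-1,1)],"scene":[W(peg(w,113)),gl,gr,k(1,1),k(1,-1),k(-1,-1),k(-1,1)],"wrist":[gl,gr,k(-1,-1),k(1,-1)]}
for use in (["top"],["scene"],["wrist"],["top","scene","wrist"]):
    f=lambda p:np.concatenate([(proj(n,model(p)[n])-obs[n]).ravel() for n in use]+[[(p[4]-.05)*50,(p[3]-1.1)*.01,p[5]*.01,p[6]*.01]])
    r=least_squares(f,[5.4,2.45,0.02,1.1,.05,0,0]); print(use,r.x.round(3)); print(f(r.x).round(1))
E
```

```text
t 1.65 tcp [505.4 121.7 216. ] yaw 0.9 F [ 3.4 -5.   1.6] gap 42.5 q7 -0.04
[1.87636305 0.97820174 1.2377917 ]
[(array([366, 206,  16,  53, 742], dtype=int32), array([373.8, 231.8]))] [(array([375, 222,  16,  50, 660], dtype=int32), array([381.9, 246.4]))] [(array([397, 255,  15,   4,  53], dtype=int32), array([404.1, 256.5]))] [(array([ 31, 124,  40,  29, 609], dtype=int32), array([ 50.2, 136.7])), (array([244, 202,  28,  20, 188], dtype=int32), array([257.3, 210.6])), (array([390, 308,  25,  16, 173], dtype=int32), array([401.7, 315.9]))]
['top'] [ 5.451  2.482  0.032  1.079  0.049  0.01  -0.126]
[ 0.1 -0.4 -0.5  0.3  0.2 -0.   0.2  0.1  0.8 -0.1 -0.8  0.1 -0.  -0.
  0.  -0. ]
['scene'] [ 5.45   2.477  0.025  1.107  0.049 -0.048 -0.155]
[-0.4  0.   0.2 -0.4  0.2  0.3 -1.  -2.1  2.5  0.9  1.3  0.1 -2.9 -0.2
 -0.1  0.  -0.  -0. ]
['wrist'] [ 5.524e+00  2.415e+00  2.100e-02  1.100e+00  4.700e-02 -3.000e-03
 -1.070e-01]
[-0.4 -0.6  0.4  0.6 -1.9  0.   1.9  0.4 -0.1  0.  -0.  -0. ]
['top', 'scene', 'wrist'] [ 5.482  2.445  0.037  1.093  0.071 -0.013 -0.124]
[ 1.6 -1.7  1.5 -0.6  1.9 -1.6  1.9 -1.6  2.5 -0.7  1.  -0.1  2.2 -0.4
  3.3 -1.8  3.4 -1.4 -0.2 -3.9  3.6 -2.3  4.6 -3.4 -0.4 -1.7 -3.3 -3.7
 -1.4 -2.  -5.   0.7 -0.7 -3.2  1.  -0.  -0.  -0. ]
```

The arm was still moving when I took that image; top and scene agree on (545,248). I'll check again with the arm settled.

```bash
python3 - <<'E'
from h import *
import time
for i in range(4): im=viewer.grab_frame("wrist")
st(); c=viewer.camera_model("wrist"); im=viewer.grab_frame("wrist")
K=viewer.camera_model; viewer.camera_model=lambda n: c if n=="wrist" else K(n)
m=cv2.inRange(cv2.cvtColor(im,cv2.COLOR_BGR2HSV),(18,140,60),(34,255,255)); n,l,s,ce=cv2.connectedComponentsWithStats(m); k=1+s[1:,4].argmax(); print(s[k],ce[k].round(1))
for Cc in ([545,248],):
  for a in (0,.05,.16): print(proj("wrist",S2W(grip(a),Cc,.027))[0].round(1))
print((proj("wrist",[545,110,57])-proj("wrist",[535,110,57])).round(1))
for th in np.linspace(0,2*np.pi,73): cv2.circle(im,tuple(int(x) for x in proj("wrist",S2W([82*np.cos(th),82*np.sin(th),54],[545,248],.027))[0]),1,(255,0,255),-1)
cv2.imwrite("pics/w3.png",im)
b=S2W(grip(.05),[545,248],.027); rows([(b+[0,0,35],1.5),(b+[0,0,-15],1.5)])
E
```

```text
t 1.9 tcp [499.3 133.2 214.9] yaw 2.0 F [-0.1  0.4 -0.6] gap 42.6 q7 -0.04
[374 222  17  53 733] [381.8 247.9]
[379.7 250.3]
[380.  251.8]
[379.7 255.1]
[[12.8  0.4]]
3.67 2.53 11.96 -0.001 0.001 0.009
3.67 2.53 16.96 -0.001 0.001 0.009
```

View pics/w3.png

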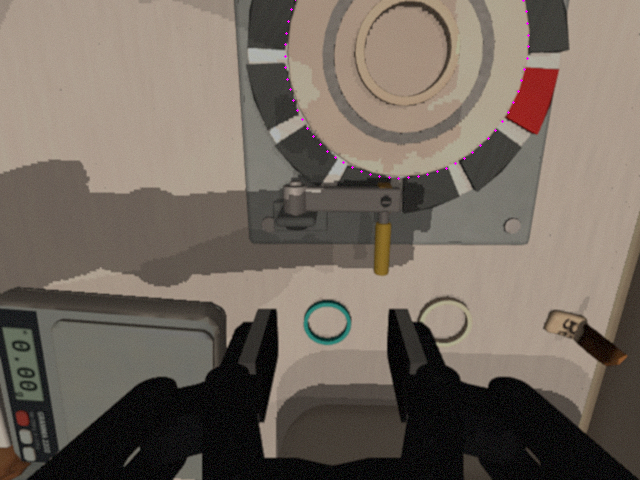

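The overlay now sits on the head edge. The grip centroid at (382,248) is within about 2–3 mm of the model, so C≈(546,249). I'll descend to the grip.

Call:
arm_command --deltas "2 1.3 2 0 0 0.009; 3.8 2.4 6 0 0 0.009; 3.8 2.4 10 0 0 0.009; 3.8 2.4 13 0 0 0.009; 3.8 2.4 13 0 0 0.009"

```text
t: 2.45
tcp_pos: [535.3, 110.6, 81.8]
orientation: [0.0, 1.0, 0.013, -0.004]
contact_force: [-0.0, -0.1, -0.3]
finger_gap: 42.8
```

Call:
arm_command --deltas "0 0 1.5 0 0 0; 0 0 3 0 0 0; 0 0 3.9 0 0 0; 0 0 3.9 0 0 0; 0 0 3.9 0 0 0"

```text
t: 2.95
tcp_pos: [539.3, 109.8, 47.2]
orientation: [-0.0, 1.0, 0.012, 0.001]
contact_force: [-0.1, -0.1, -0.1]
finger_gap: 42.8
```

Call:
arm_command --deltas "0 0 0 0 0 0; 0 0 0 0 0 0; 0 0 0 0 0 0; 0 0 0 0 0 0; 0 0 0 0 0 0" --jaw 0 --force 25

```text
t: 3.45
tcp_pos: [538.2, 109.4, 46.8]
orientation: [-0.0, 1.0, 0.012, -0.001]
contact_force: [-3.5, 0.4, 5.9]
finger_gap: 11.0
```

```bash
sed -i 's/^C=.*/C=np.array([546,249.]); YAW=0.027/' h.py; python3 - <<'E'
from h import *
st(); o=readout.get_obs(); g=S2W(grip(.03),C,YAW); d=o['tcp_pos']-g; print(d)
rows([(S2W(grip(a),C,YAW)+d,1.5) for a in np.linspace(.03,1.95,16)[1:]])
E
```

```text
t 3.45 tcp [538.2 109.4  46.8] yaw 1.3 F [-3.5  0.4  5.9] gap 11.0 q7 0.18
[  0.54347662  -1.367745   -12.1925297 ]
-0.11 -0.00 -0.84 -0.001 0.001 -0.003
-0.32 0.00 -1.66 -0.001 0.001 -0.003
-0.63 0.00 -2.44 -0.001 0.001 -0.003
-1.04 0.00 -3.18 -0.001 0.001 -0.003
-1.55 0.00 -3.86 -0.001 0.001 -0.003
-2.13 0.01 -4.46 -0.001 0.001 -0.003
-2.79 0.01 -4.99 -0.001 0.001 -0.003
-3.51 0.01 -5.43 -0.001 0.001 -0.003
-4.28 0.01 -5.78 -0.001 0.001 -0.003
-5.09 0.02 -6.02 -0.001 0.001 -0.003
-5.92 0.02 -6.16 -0.001 0.001 -0.003
-6.77 0.02 -6.19 -0.001 0.001 -0.003
-7.61 0.02 -6.12 -0.001 0.001 -0.003
-8.43 0.03 -5.93 -0.001 0.001 -0.003
-9.23 0.03 -5.65 -0.001 0.001 -0.003
```

Call:
arm_command --deltas "-0.1 0 -0.85 0 0 0; -0.3 0 -1.65 0 0 0; -0.65 0 -2.45 0 0 0; -1.05 0 -3.2 0 0 0; -1.55 0 -3.85 0 0 0"

```text
t: 3.95
tcp_pos: [524.8, 108.9, 86.0]
orientation: [-0.0, 1.0, 0.011, 0.002]
contact_force: [2.4, 0.7, -3.3]
finger_gap: 10.6
```

Call:
arm_command --deltas "-0.6 0 -0.6 0 0 0; -1.25 0 -1.15 0 0 0; -1.95 0 -1.6 0 0 0; -2.75 0 -1.9 0 0 0; -3.55 0 -2.15 0 0 0"

```text
t: 4.45
tcp_pos: [495.5, 108.1, 109.5]
orientation: [-0.001, 1.0, 0.011, 0.008]
contact_force: [7.4, -1.8, 10.2]
finger_gap: 10.6
```

```bash
python3 - <<'E'
from h import *
st(); 
rows([(S2W(grip(a),C,YAW)+[.5,-1.4,-12.2],1.5) for a in np.linspace(1.31,1.95,6)[1:]])
E
```

```text
t 4.45 tcp [495.5 108.1 109.5] yaw 1.2 F [ 7.4 -1.8 10.2] gap 10.6 q7 0.13
-1.65 0.00 0.08 -0.001 -0.016 -0.005
-2.49 0.01 0.03 -0.001 -0.016 -0.005
-3.34 0.01 0.09 -0.001 -0.016 -0.005
-4.16 0.02 0.26 -0.001 -0.016 -0.005
-4.96 0.02 0.53 -0.001 -0.016 -0.005
```

Call:
arm_command --deltas "-0.85 0 -0.15 0 0 0; -1.7 0 -0.17 0 0 0; -2.5 0 -0.1 0 0 0; -3.3 0 0.1 0 0 0; -3.3 0 0.1 0 0 0"

```text
t: 4.95
tcp_pos: [453.7, 106.8, 107.1]
orientation: [-0.001, 1.0, 0.011, -0.0]
contact_force: [-2.5, 1.1, 11.1]
finger_gap: 10.7
```

Call:
arm_command --deltas "-0.4 0 0.12 0 0 0; -0.75 0 0.25 0 0 0; -0.75 0 0.25 0 0 0"

```text
t: 5.25
tcp_pos: [446.0, 106.6, 103.7]
orientation: [-0.0, 1.0, 0.011, -0.001]
contact_force: [-1.2, -0.8, 7.9]
finger_gap: 10.7
```

Call:
arm_command --deltas "0 0 0 0 0 0; 0 0 0 0 0 0; 0 0 0 0 0 0" --jaw 0.45

```text
t: 5.55
tcp_pos: [446.8, 107.0, 102.7]
orientation: [0.0, 1.0, 0.011, -0.001]
contact_force: [0.7, 0.4, -0.0]
finger_gap: 38.6
```

```bash
python3 - <<'E'
from h import *
st(); print(S2W(grip(1.95),C,YAW)); cv2.imwrite("pics/s4.png",cv2.resize(viewer.grab_frame("scene")[150:400,200:500],None,fx=2,fy=2))
E
```

```text
t 5.55 tcp [446.8 107.  102.7] yaw 1.3 F [ 0.7  0.4 -0. ] gap 38.6 q7 0.13
[445.47370435 108.23481399 115.57097953]
```

View pics/s4.png

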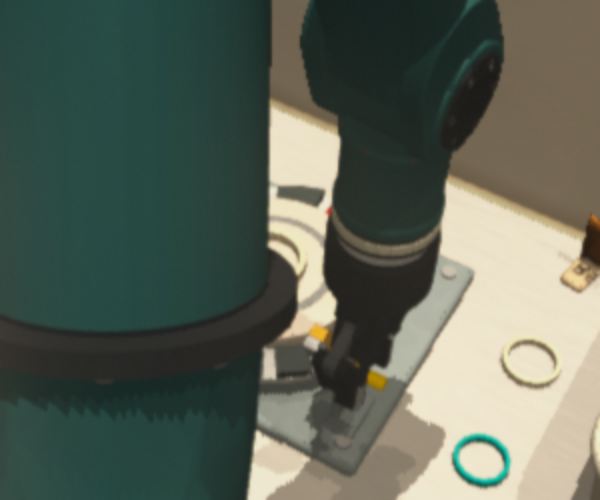

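The pawl is lying back with its yellow grip at (345,355), between the open fingers. Next I lift off and go to the peg.

Call:
arm_command --deltas "0 0 -3 0 0 0; 0 0 -6.5 0 0 0; 0 0 -10 0 0 0; 0 0 -10 0 0 0; 0 0 -10 0 0 0"

```text
t: 6.1
tcp_pos: [447.5, 107.4, 203.2]
orientation: [-0.0, 1.0, 0.012, 0.001]
contact_force: [-0.1, -1.0, 0.1]
finger_gap: 38.5
```

```bash
python3 - <<'E'
from h import *
st(); a=readout.get_obs()['tcp_pos']; p=S2W(peg(1.095,180),C,YAW); print(p)
rows([(a+(p-a)*k/5,1.3+33*k/5) for k in range(1,6)])
E
```

```text
t 6.1 tcp [447.5 107.4 203.2] yaw 1.3 F [-0.1 -1.   0.1] gap 38.5 q7 -0.01
[507.69408864 305.18413615 180.        ]
1.30 -3.93 0.47 -0.001 -0.001 -0.114
2.59 -7.85 0.94 -0.001 -0.001 -0.230
3.89 -11.78 1.41 -0.001 -0.001 -0.345
5.18 -15.70 1.88 -0.001 -0.001 -0.460
6.48 -19.63 2.34 -0.001 -0.001 -0.575
```

Call:
arm_command --deltas "1.3 -3.9 0.5 0 0 -0.115; 2.6 -7.85 0.9 0 0 -0.23; 3.9 -11.8 1.4 0 0 -0.345; 5.2 -15.7 1.9 0 0 -0.46; 6.5 -19.6 2.3 0 0 -0.575"

```text
t: 6.6
tcp_pos: [506.8, 305.5, 177.3]
orientation: [0.0, 0.955, 0.297, -0.002]
contact_force: [1.0, -0.5, 0.2]
finger_gap: 38.4
```

Call:
arm_command --deltas "0 0 0 0 0 0; 0 0 0 0 0 0; 0 0 0 0 0 0" --jaw 0.7

```text
t: 6.9
tcp_pos: [507.0, 302.4, 178.4]
orientation: [0.001, 0.956, 0.293, -0.002]
contact_force: [-0.0, -1.0, 0.1]
finger_gap: 59.8
```

```bash
python3 - <<'E'
from h import *
st(); c=viewer.camera_model("wrist"); im=viewer.grab_frame("wrist")
viewer.camera_model=lambda n:c
for z in (113,58):
    u=proj("wrist",S2W(peg(1.095,z),C,YAW))[0]; print(u); cv2.drawMarker(im,tuple(int(x) for x in u),(255,0,255),0,12,1)
cv2.imwrite("pics/w5.png",im)
rows([(S2W(peg(1.095,80),C,YAW),34.2)])
E
```

```text
t 6.9 tcp [507.  302.4 178.4] yaw 34.1 F [-0.  -1.   0.1] gap 59.8 q7 0.2
[336.34760674 262.07300051]
[335.81139868 231.81695234]
0.24 -0.23 9.89 0.001 0.003 -0.002
```

View pics/w5.png

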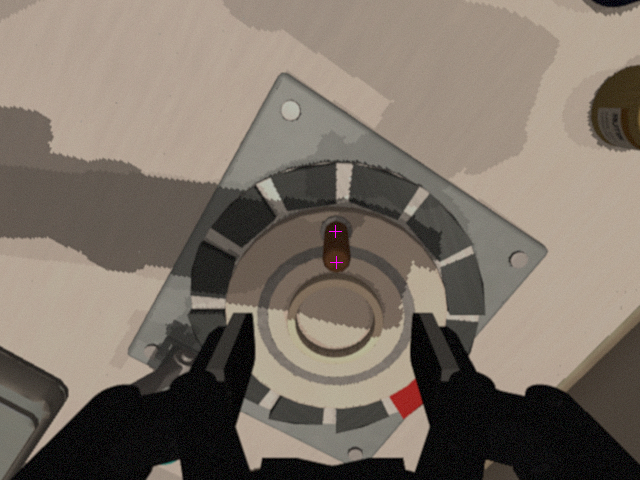

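The peg top and base sit on the markers at (336,262) and (336,232), so I'll descend and pinch.

Call:
arm_command --deltas "0.2 -0.2 3 0 0 0; 0.2 -0.2 6 0 0 0; 0.2 -0.2 8.5 0 0 0; 0.2 -0.2 9.8 0 0 0; 0.2 -0.2 9.8 0 0 0"

```text
t: 7.45
tcp_pos: [507.2, 305.4, 80.3]
orientation: [0.001, 0.956, 0.294, -0.002]
contact_force: [-0.7, 0.4, -0.4]
finger_gap: 59.9
```

Call:
arm_command --deltas "0 0 0 0 0 0; 0 0 0 0 0 0; 0 0 0 0 0 0; 0 0 0 0 0 0; 0 0 0 0 0 0" --jaw 0 --force 25

```text
t: 7.95
tcp_pos: [508.5, 307.3, 83.0]
orientation: [-0.0, 0.956, 0.294, 0.0]
contact_force: [-2.2, -2.1, 6.2]
finger_gap: 14.8
```

```bash
cat >> h.py <<'E'
def wheel():
    t=readout.get_obs()['tcp_pos'][:2]-C; return np.arctan2(t[1],t[0])-YAW-np.pi/3, np.hypot(*t)
def turn(w0,ws,r=68):  # rows in tool axes: from commanded wheel angle w0 (tool x yaw taken as tangent then)
    yd=np.degrees(w0+YAW+np.pi/3)-90; G=R.from_euler('z',yd,degrees=True)*R.from_euler('x',180,degrees=True)
    for w in ws:
        d=G.inv().apply(S2W(peg(w),C,YAW)-S2W(peg(w0),C,YAW))/10; print(f'{w:.3f}: {d[0]:.2f} {d[1]:.2f} 0 0 0 {w0-w:.3f}')
E
python3 - <<'E'
from h import *
st(); print(wheel()); w0=wheel()[0]
turn(w0,np.arange(1,6)*-.1+w0)
E
```

```text
t 7.95 tcp [508.5 307.3  83. ] yaw 34.2 F [-2.2 -2.1  6.2] gap 14.8 q7 0.25
(np.float64(1.067977833016896), np.float64(69.2951259366354))
0.968: 0.68 0.03 0 0 0 0.100
0.868: 1.35 0.14 0 0 0 0.200
0.768: 2.01 0.30 0 0 0 0.300
0.668: 2.65 0.54 0 0 0 0.400
0.568: 3.26 0.83 0 0 0 0.500
```

Call:
arm_command --deltas "0.68 0.03 0 0 0 0.1; 1.35 0.14 0 0 0 0.2; 2.01 0.3 0 0 0 0.3; 2.65 0.54 0 0 0 0.4; 2.65 0.54 0 0 0 0.4"

```text
t: 8.45
tcp_pos: [535.3, 317.4, 83.0]
orientation: [0.0, 0.995, 0.098, 0.002]
contact_force: [0.3, -1.8, 6.1]
finger_gap: 15.1
```

```bash
python3 - <<'E'
from h import *
st(); print(wheel()); w0=wheel()[0]
turn(w0,np.linspace(w0,.22,6)[1:])
E
```

```text
t 8.45 tcp [535.3 317.4  83. ] yaw 11.2 F [ 0.3 -1.8  6.1] gap 15.1 q7 -0.03
(np.float64(0.6514342205772068), np.float64(69.24632444100004))
0.565: 0.59 0.03 0 0 0 0.086
0.479: 1.17 0.10 0 0 0 0.173
0.393: 1.74 0.23 0 0 0 0.259
0.306: 2.30 0.40 0 0 0 0.345
0.220: 2.84 0.62 0 0 0 0.431
```

Call:
arm_command --deltas "0.59 0.03 0 0 0 0.086; 1.17 0.1 0 0 0 0.173; 1.74 0.23 0 0 0 0.259; 2.3 0.4 0 0 0 0.345; 2.84 0.62 0 0 0 0.431"

```text
t: 8.95
tcp_pos: [563.2, 316.2, 83.1]
orientation: [0.0, 0.993, -0.117, 0.001]
contact_force: [-1.2, -2.8, 6.4]
finger_gap: 15.4
```

Call:
arm_command --deltas "0 0 0 0 0 0; 0 0 0 0 0 0; 0 0 0 0 0 0"

```text
t: 9.25
tcp_pos: [564.1, 315.9, 83.1]
orientation: [0.0, 0.993, -0.116, 0.002]
contact_force: [0.1, -3.1, 5.0]
finger_gap: 14.9
```

```bash
python3 - <<'E'
from h import *
st(); print(wheel())
E
```

```text
t 9.25 tcp [564.1 315.9  83.1] yaw -13.3 F [ 0.1 -3.1  5. ] gap 14.9 q7 -0.33
(np.float64(0.23246500583749485), np.float64(69.35193423319369))
```

Call:
arm_command --deltas "0 0 0 0 0 0; 0 0 0 0 0 0; 0 0 0 0 0 0" --jaw 0.7

```text
t: 9.55
tcp_pos: [561.9, 318.1, 81.6]
orientation: [-0.0, 0.993, -0.116, -0.0]
contact_force: [0.3, 0.1, -0.0]
finger_gap: 58.5
```

Call:
arm_command --deltas "0 0 -3 0 0 0; 0 0 -7 0 0 0; 0 0 -11 0 0 0; 0 0 -11 0 0 0; 0 0 -11 0 0 0"

```text
t: 10.05
tcp_pos: [562.7, 318.0, 192.7]
orientation: [-0.001, 0.993, -0.116, 0.001]
contact_force: [0.6, -0.1, -0.9]
finger_gap: 59.6
```

```bash
python3 - <<'E'
from h import *
st(); a=readout.get_obs()['tcp_pos']; p=S2W(grip(1.95),C,YAW)+[0,0,80]
rows([(a+(p-a)*k/6,-13.3+14.8*min(1,k/4)) for k in range(1,7)])
cv2.imwrite("pics/w6.png",viewer.grab_frame("wrist"))
E
```

```text
t 10.05 tcp [562.7 318.  192.7] yaw -13.3 F [ 0.6 -0.1 -0.9] gap 59.6 q7 -0.41
-1.10 3.85 -0.06 -0.002 -0.001 -0.065
-2.19 7.70 -0.11 -0.002 -0.001 -0.129
-3.29 11.56 -0.17 -0.002 -0.001 -0.194
-4.39 15.41 -0.22 -0.002 -0.001 -0.258
-5.48 19.26 -0.28 -0.002 -0.001 -0.258
-6.58 23.11 -0.34 -0.002 -0.001 -0.258
```

View pics/w6.png

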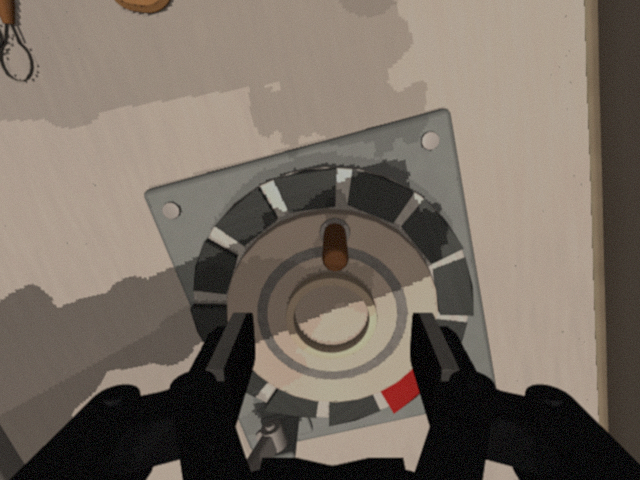

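The wheel has turned, with the peg at (335,255), the ring centred and the red tooth near the pawl side. Next is the pawl grip, with the wheel angle computed from this picture.

Call:
arm_command --deltas "-1.1 3.85 0 0 0 -0.065; -2.2 7.7 0 0 0 -0.13; -3.3 11.55 0 0 0 -0.195; -4.4 15.4 0 0 0 -0.258; -5.5 19.3 0 0 0 -0.258" --jaw 0.45

```text
t: 10.6
tcp_pos: [462.2, 140.9, 190.4]
orientation: [0.001, 1.0, 0.014, -0.001]
contact_force: [0.6, -1.4, -0.1]
finger_gap: 38.4
```

Call:
arm_command --deltas "-1.1 3.8 0 0 0 0; -1.1 3.8 0 0 0 0; -1.1 3.8 0 0 0 0; -1.1 3.8 0 0 0 0"

```text
t: 11.0
tcp_pos: [454.4, 105.0, 191.2]
orientation: [0.0, 1.0, 0.013, -0.0]
contact_force: [0.7, -0.8, 0.6]
finger_gap: 38.6
```

```bash
python3 - <<'E'
from h import *
st(); rows([(S2W(grip(1.95),C,YAW)+[1,-1.2,-12.5],1.3)])
c=viewer.camera_model("top"); im=viewer.grab_frame("top"); crop=im[205:325,280:425]
h=cv2.cvtColor(cv2.imread("pics/w6.png"),cv2.COLOR_BGR2HSV)
t=viewer.grab_frame("scene"); cv2.imwrite("pics/all7.png",np.hstack([cv2.resize(crop,(400,331),interpolation=3),cv2.resize(t[200:400,225:465],(397,331),interpolation=3)]))
for w in (.15,.2,.25,.3): print(w,((proj("top",S2W(peg(w,113),C,YAW))[0]-[280,205])*400/145).round(0),(( proj("scene",S2W(peg(w,113),C,YAW))[0]-[225,200])*1.655+[400,0]).round(0))
E
```

```text
t 11.0 tcp [454.4 105.  191.2] yaw 1.5 F [ 0.7 -0.8  0.6] gap 38.6 q7 0.05
-0.78 -0.23 8.81 0.000 0.001 0.004
0.15 [100.  98.] [543.  57.]
0.2 [ 99. 102.] [541.  59.]
0.25 [ 98. 106.] [538.  60.]
0.3 [ 97. 111.] [536.  62.]
```

View pics/all7.png

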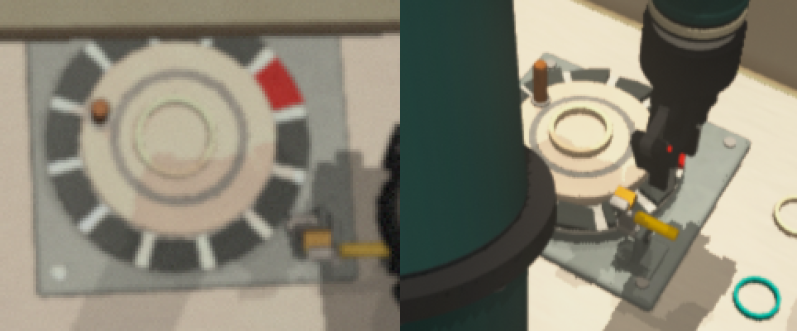

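The peg top at (99,106) in the top panel gives wheel ≈0.23–0.25, inside 0.17–0.27, and the pawl is still folded. I'll descend and pinch the grip.

Call:
arm_command --deltas "-0.8 -0.2 2 0 0 0; -0.8 -0.2 5 0 0 0; -0.8 -0.2 7.5 0 0 0; -0.8 -0.2 8.8 0 0 0; -0.8 -0.2 8.8 0 0 0"

```text
t: 11.6
tcp_pos: [445.5, 106.5, 102.0]
orientation: [0.0, 1.0, 0.013, -0.002]
contact_force: [-0.1, -0.3, 0.2]
finger_gap: 38.5
```

Call:
arm_command --deltas "0 0 0 0 0 0; 0 0 0 0 0 0; 0 0 0 0 0 0; 0 0 0 0 0 0; 0 0 0 0 0 0" --jaw 0

```text
t: 12.1
tcp_pos: [446.7, 106.2, 104.3]
orientation: [-0.0, 1.0, 0.013, 0.001]
contact_force: [-1.1, 1.3, 1.0]
finger_gap: 10.7
```

```bash
python3 - <<'E'
from h import *
st(); d=readout.get_obs()['tcp_pos']-S2W(grip(1.95),C,YAW); print(d)
rows([(S2W(grip(a),C,YAW)+d,1.3) for a in np.linspace(1.95,.1,16)[1:]])
E
```

```text
t 12.1 tcp [446.7 106.2 104.3] yaw 1.5 F [-1.1  1.3  1. ] gap 10.7 q7 0.19
[  1.25965327  -2.00063201 -11.2354622 ]
0.77 -0.00 -0.28 -0.001 -0.001 0.003
1.56 -0.00 -0.46 -0.001 -0.001 0.003
2.37 -0.00 -0.54 -0.001 -0.001 0.003
3.18 -0.01 -0.52 -0.001 -0.001 0.003
3.99 -0.01 -0.40 -0.001 -0.001 0.003
4.77 -0.01 -0.18 -0.001 -0.001 0.003
5.52 -0.01 0.13 -0.001 -0.001 0.003
6.23 -0.01 0.53 -0.001 -0.001 0.003
6.88 -0.01 1.02 -0.001 -0.001 0.003
7.47 -0.01 1.58 -0.001 -0.001 0.003
7.99 -0.01 2.21 -0.001 -0.001 0.003
8.42 -0.01 2.90 -0.001 -0.001 0.003
8.76 -0.01 3.64 -0.001 -0.001 0.003
9.02 -0.01 4.41 -0.001 -0.001 0.003
9.17 -0.01 5.21 -0.001 -0.001 0.003
```

Call:
arm_command --deltas "0.77 0 -0.28 0 0 0; 1.56 0 -0.46 0 0 0; 2.37 0 -0.54 0 0 0; 3.18 0 -0.52 0 0 0; 3.99 0 -0.4 0 0 0"

```text
t: 12.6
tcp_pos: [486.9, 107.0, 108.0]
orientation: [-0.0, 1.0, 0.013, 0.0]
contact_force: [-2.9, 0.4, 1.8]
finger_gap: 10.7
```

Call:
arm_command --deltas "0.78 0 0.22 0 0 0; 1.53 0 0.53 0 0 0; 2.24 0 0.93 0 0 0; 2.89 0 1.42 0 0 0; 3.48 0 1.98 0 0 0"

```text
t: 13.1
tcp_pos: [522.0, 107.8, 87.6]
orientation: [-0.0, 1.0, 0.013, 0.0]
contact_force: [-1.8, 2.6, 2.5]
finger_gap: 10.6
```

Call:
arm_command --deltas "0.52 0 0.63 0 0 0; 0.95 0 1.32 0 0 0; 1.29 0 2.06 0 0 0; 1.29 0 2.06 0 0 0; 1.29 0 2.06 0 0 0"

```text
t: 13.6
tcp_pos: [534.0, 108.0, 67.1]
orientation: [0.0, 1.0, 0.012, 0.0]
contact_force: [-2.2, 2.3, 0.2]
finger_gap: 10.7
```

```bash
python3 - <<'E'
from h import *
st(); d=[1.26,-2,-11.2]
rows([(S2W(grip(a),C,YAW)+d,1.3) for a in (.2,.15,.1,.05,0)])
E
```

```text
t 13.6 tcp [534.  108.   67.1] yaw 1.4 F [-2.2  2.3  0.2] gap 10.7 q7 0.23
0.33 -0.06 0.82 0.000 -0.000 0.002
0.40 -0.06 1.14 0.000 -0.000 0.002
0.45 -0.06 1.47 0.000 -0.000 0.002
0.48 -0.06 1.80 0.000 -0.000 0.002
0.50 -0.06 2.13 0.000 -0.000 0.002
```

Lower in small steps and watch the vertical force.

Call:
arm_command --deltas "0.2 0 0.4 0 0 0; 0.33 0 0.8 0 0 0; 0.4 0 1.1 0 0 0; 0.4 0 1.1 0 0 0; 0.4 0 1.1 0 0 0"

```text
t: 14.1
tcp_pos: [537.3, 108.2, 56.1]
orientation: [-0.0, 1.0, 0.013, -0.001]
contact_force: [-2.5, 2.6, 0.6]
finger_gap: 10.8
```

Call:
arm_command --deltas "0 0 0.2 0 0 0; 0.02 0 0.4 0 0 0; 0.02 0 0.4 0 0 0; 0.02 0 0.4 0 0 0"

```text
t: 14.5
tcp_pos: [537.9, 108.1, 52.9]
orientation: [-0.0, 1.0, 0.013, -0.0]
contact_force: [-5.1, 2.5, 6.3]
finger_gap: 10.6
```

It rests on the ramp at lift ≈0.1, as expected ahead of the red tooth. I'll let go and return to the peg.

Call:
arm_command --deltas "0 0 0 0 0 0; 0 0 0 0 0 0; 0 0 0 0 0 0; 0 0 0 0 0 0" --jaw 0.45

```text
t: 14.9
tcp_pos: [539.0, 107.4, 52.5]
orientation: [0.0, 1.0, 0.012, 0.001]
contact_force: [0.0, -0.7, 0.3]
finger_gap: 38.5
```

Call:
arm_command --deltas "0 0 -3 0 0 0; 0 0 -7 0 0 0; 0 0 -11 0 0 0; 0 0 -13 0 0 0; 0 0 -13 0 0 0"

```text
t: 15.4
tcp_pos: [540.7, 108.0, 185.5]
orientation: [-0.001, 1.0, 0.012, 0.004]
contact_force: [0.3, -0.2, -0.5]
finger_gap: 38.2
```

```bash
python3 - <<'E'
from h import *
st(); a=readout.get_obs()['tcp_pos']; p=np.array([563,317,180]); print(p)
rows([(a+(p-a)*k/5,1.4-16*min(1,k/4)) for k in range(1,6)])
im=viewer.grab_frame("top"); t=viewer.grab_frame("scene")
cv2.imwrite("pics/all8.png",np.hstack([cv2.resize(im[205:325,280:425],(400,331),interpolation=3),cv2.resize(t[200:400,225:465],(397,331),interpolation=3)]))
E
```

```text
t 15.4 tcp [540.7 108.  185.5] yaw 1.4 F [ 0.3 -0.2 -0.5] gap 38.2 q7 0.11
[563 317 180]
0.55 -4.17 0.12 -0.002 -0.007 0.070
1.10 -8.33 0.24 -0.002 -0.007 0.140
1.64 -12.50 0.36 -0.002 -0.007 0.210
2.19 -16.67 0.48 -0.002 -0.007 0.279
2.74 -20.84 0.60 -0.002 -0.007 0.279
```

View pics/all8.png

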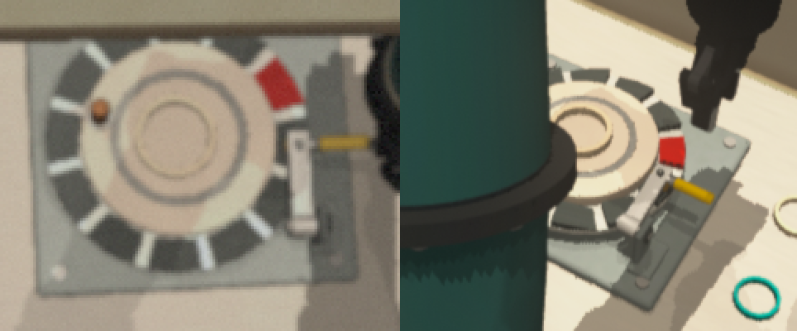

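The pawl's free end at (298,135) in the top panel lies just clockwise of the red tooth (278,84). Back to the peg.

Call:
arm_command --deltas "0.55 -4.2 0 0 0 0.07; 1.1 -8.3 0 0 0 0.14; 1.65 -12.5 0 0 0 0.21; 2.2 -16.7 0 0 0 0.28; 2.75 -20.8 0 0 0 0.28" --jaw 0.7

```text
t: 16.0
tcp_pos: [559.2, 318.1, 180.0]
orientation: [0.001, 0.992, -0.128, -0.001]
contact_force: [0.3, -0.4, 0.1]
finger_gap: 59.5
```

Call:
arm_command --deltas "0 0 0 0 0 0; 0 0 0 0 0 0; 0 0 0 0 0 0"

```text
t: 16.3
tcp_pos: [559.8, 314.5, 181.1]
orientation: [0.001, 0.992, -0.128, -0.001]
contact_force: [0.6, 0.4, -0.5]
finger_gap: 60.0
```

```bash
python3 - <<'E'
from h import *
st(); rows([(np.array([563.8,316.5,80]),-14.5)])
E
```

```text
t 16.3 tcp [559.8 314.5 181.1] yaw -14.7 F [ 0.6  0.4 -0.5] gap 60.0 q7 -0.41
0.35 -0.32 10.11 0.003 0.001 -0.004
```

Call:
arm_command --deltas "0.35 -0.2 3 0 0 0; 0.35 -0.2 6 0 0 0; 0.35 -0.2 8.5 0 0 0; 0.35 -0.2 10 0 0 0; 0.35 -0.2 10 0 0 0"

```text
t: 16.8
tcp_pos: [562.9, 315.3, 80.3]
orientation: [0.002, 0.992, -0.128, -0.002]
contact_force: [0.5, -0.8, -0.5]
finger_gap: 59.6
```

Call:
arm_command --deltas "0 0 0 0 0 0; 0 0 0 0 0 0; 0 0 0 0 0 0; 0 0 0 0 0 0; 0 0 0 0 0 0" --jaw 0 --force 25

```text
t: 17.3
tcp_pos: [564.9, 318.1, 83.8]
orientation: [-0.001, 0.992, -0.127, 0.001]
contact_force: [-2.2, -0.2, 6.0]
finger_gap: 15.0
```

```bash
cat >> h.py <<'E'
def ft():
    o=readout.get_obs(); w,r=wheel(); a=w+YAW+np.pi/3; F=o['contact_force']
    print(f"w {w:.3f} r {r:.1f} Ftan(ccw on tool) {-np.sin(a)*F[0]+np.cos(a)*F[1]:.1f} Frad {np.cos(a)*F[0]+np.sin(a)*F[1]:.1f}")
E
python3 - <<'E'
from h import *
st(); ft(); w0=wheel()[0]
turn(w0,[w0-.03*k for k in range(1,6)])
E
```

```text
t 17.3 tcp [564.9 318.1  83.8] yaw -14.6 F [-2.2 -0.2  6. ] gap 15.0 q7 -0.33
w 0.229 r 71.6 Ftan(ccw on tool) 2.0 Frad -0.8
0.199: 0.20 0.00 0 0 0 0.030
0.169: 0.41 0.01 0 0 0 0.060
0.139: 0.61 0.03 0 0 0 0.090
0.109: 0.81 0.05 0 0 0 0.120
0.079: 1.02 0.08 0 0 0 0.150
```

Call:
arm_command --deltas "0.2 0 0 0 0 0.03; 0.4 0.01 0 0 0 0.06; 0.6 0.03 0 0 0 0.09; 0.6 0.03 0 0 0 0.09"

```text
t: 17.7
tcp_pos: [571.0, 316.2, 83.9]
orientation: [-0.001, 0.985, -0.172, 0.001]
contact_force: [-0.9, -0.3, 5.8]
finger_gap: 14.7
```

```bash
python3 -c "
from h import *
ft(); w0=wheel()[0]; turn(w0,[w0-.015*k for k in range(1,6)])"
```

```text
w 0.141 r 71.7 Ftan(ccw on tool) 0.8 Frad -0.6
0.126: 0.10 0.00 0 0 0 0.015
0.111: 0.20 0.00 0 0 0 0.030
0.096: 0.31 0.01 0 0 0 0.045
0.081: 0.41 0.01 0 0 0 0.060
0.066: 0.51 0.02 0 0 0 0.075
```

Call:
arm_command --deltas "0.1 0 0 0 0 0.015; 0.2 0 0 0 0 0.03; 0.3 0.01 0 0 0 0.045; 0.4 0.01 0 0 0 0.06"

```text
t: 18.1
tcp_pos: [574.4, 314.8, 83.8]
orientation: [-0.001, 0.98, -0.201, 0.001]
contact_force: [-0.9, -0.4, 6.2]
finger_gap: 14.9
```

```bash
python3 -c "
from h import *
ft()"
```

```text
w 0.089 r 71.7 Ftan(ccw on tool) 0.7 Frad -0.7
```

Call:
arm_command --deltas "0.1 0 0 0 0 0.015; 0.2 0 0 0 0 0.03; 0.3 0.01 0 0 0 0.045"

```text
t: 18.4
tcp_pos: [577.3, 313.6, 83.9]
orientation: [-0.001, 0.975, -0.223, 0.001]
contact_force: [-0.7, -0.6, 6.1]
finger_gap: 14.9
```

```bash
python3 -c "
from h import *
ft()"
```

```text
w 0.046 r 71.7 Ftan(ccw on tool) 0.4 Frad -0.9
```

Call:
arm_command --deltas "0.1 0 0 0 0 0.015; 0.2 0 0 0 0 0.03"

```text
t: 18.6
tcp_pos: [579.2, 312.6, 83.9]
orientation: [-0.001, 0.971, -0.238, 0.001]
contact_force: [-1.1, -0.2, 5.6]
finger_gap: 15.0
```

```bash
python3 -c "
from h import *
ft()"
```

```text
w 0.016 r 71.8 Ftan(ccw on tool) 0.8 Frad -0.7
```

Call:
arm_command --deltas "0.1 0 0 0 0 0.015; 0.2 0 0 0 0 0.03"

```text
t: 18.8
tcp_pos: [581.0, 311.6, 83.9]
orientation: [-0.001, 0.968, -0.252, 0.001]
contact_force: [-0.3, -0.9, 6.2]
finger_gap: 15.1
```

```bash
python3 -c "
from h import *
ft()"
```

```text
w -0.013 r 71.8 Ftan(ccw on tool) -0.2 Frad -0.9
```

Call:
arm_command --deltas "0.1 0 0 0 0 0.015; 0.2 0 0 0 0 0.03"

```text
t: 19.0
tcp_pos: [582.8, 310.6, 83.9]
orientation: [-0.001, 0.964, -0.267, 0.001]
contact_force: [-0.3, 0.6, 5.1]
finger_gap: 15.4
```

```bash
python3 -c "
from h import *
ft()"
```

```text
w -0.042 r 71.8 Ftan(ccw on tool) 0.6 Frad 0.3
```

Call:
arm_command --deltas "0.1 0 0 0 0 0.015; 0.1 0 0 0 0 0.015"

```text
t: 19.2
tcp_pos: [584.0, 309.9, 83.9]
orientation: [-0.001, 0.962, -0.274, 0.001]
contact_force: [0.8, -1.2, 5.2]
finger_gap: 14.9
```

```bash
python3 -c "
from h import *
ft()"
```

```text
w -0.061 r 71.8 Ftan(ccw on tool) -1.3 Frad -0.6
```

Call:
arm_command --deltas "0.1 0 0 0 0 0.015; 0.1 0 0 0 0 0.015"

```text
t: 19.4
tcp_pos: [584.3, 309.7, 83.9]
orientation: [-0.001, 0.96, -0.281, 0.001]
contact_force: [-0.8, -0.4, 5.9]
finger_gap: 15.2
```

```bash
python3 -c "
from h import *
ft()"
```

```text
w -0.067 r 71.8 Ftan(ccw on tool) 0.5 Frad -0.7
```

Call:
arm_command --deltas "0.1 0 0 0 0 0.015; 0.1 0 0 0 0 0.015"

```text
t: 19.6
tcp_pos: [584.3, 309.6, 83.8]
orientation: [-0.001, 0.958, -0.288, -0.0]
contact_force: [-2.7, -0.9, 7.9]
finger_gap: 15.1
```

```bash
python3 -c "
from h import *
ft(); o=readout.get_obs(); print(o['moment'],o['tau'])"
```

```text
w -0.068 r 71.7 Ftan(ccw on tool) 1.8 Frad -2.2
[-0.02699811  0.55083248  0.19318052] [  0.9378526  -48.22130799   9.36769634 -12.04238266  -0.15466594
  -0.69366781  -0.18908677]
```

The wheel stopped at w≈-0.068 and the force is starting to rise, so this is contact. I'll push gently along tool x.

Call:
arm_command --deltas "0.1 0 0 0 0 0; 0.1 0 0 0 0 0; 0.1 0 0 0 0 0"

```text
t: 19.9
tcp_pos: [584.4, 309.5, 83.8]
orientation: [-0.001, 0.958, -0.287, -0.001]
contact_force: [-3.5, 1.2, 7.6]
finger_gap: 15.2
```

```bash
python3 -c "
from h import *
ft()"
```

```text
w -0.068 r 71.7 Ftan(ccw on tool) 3.6 Frad -0.8
```

Call:
arm_command --deltas "0.1 0 0 0 0 0; 0.1 0 0 0 0 0; 0.1 0 0 0 0 0"

```text
t: 20.2
tcp_pos: [584.4, 309.5, 83.8]
orientation: [-0.001, 0.958, -0.287, -0.002]
contact_force: [-5.1, 0.5, 9.7]
finger_gap: 15.2
```

```bash
python3 -c "
from h import *
ft(); st()"
```

```text
w -0.068 r 71.7 Ftan(ccw on tool) 4.6 Frad -2.3
t 20.2 tcp [584.4 309.5  83.8] yaw -33.4 F [-5.1  0.5  9.7] gap 15.2 q7 -0.56
```

Call:
arm_command --deltas "0.1 0 0 0 0 0; 0.2 0 0 0 0 0; 0.2 0 0 0 0 0; 0.2 0 0 0 0 0"

```text
t: 20.6
tcp_pos: [584.4, 309.5, 83.8]
orientation: [-0.001, 0.958, -0.287, -0.004]
contact_force: [-7.4, 2.8, 11.9]
finger_gap: 14.7
```

```bash
python3 -c "
from h import *
ft()"
```

```text
w -0.069 r 71.7 Ftan(ccw on tool) 7.7 Frad -1.6
```

Call:
arm_command --deltas "0.1 0 0 0 0 0; 0.1 0 0 0 0 0; 0.1 0 0 0 0 0"

```text
t: 20.9
tcp_pos: [584.4, 309.5, 83.8]
orientation: [-0.001, 0.958, -0.287, -0.005]
contact_force: [-8.7, 3.4, 14.1]
finger_gap: 15.0
```

```bash
python3 -c "
from h import *
ft(); st()"
```

```text
w -0.069 r 71.7 Ftan(ccw on tool) 9.2 Frad -1.8
t 20.9 tcp [584.4 309.5  83.8] yaw -33.3 F [-8.7  3.4 14.1] gap 15.0 q7 -0.56
```

Call:
arm_command --deltas "0.1 0 0 0 0 0; 0.15 0 0 0 0 0; 0.15 0 0 0 0 0; 0.15 0 0 0 0 0; 0.15 0 0 0 0 0"

```text
t: 21.4
tcp_pos: [584.4, 309.5, 83.7]
orientation: [-0.001, 0.958, -0.286, -0.006]
contact_force: [-11.6, 3.3, 15.2]
finger_gap: 14.7
```

```bash
python3 -c "
from h import *
ft(); st()"
```

```text
w -0.069 r 71.6 Ftan(ccw on tool) 11.5 Frad -3.5
t 21.4 tcp [584.4 309.5  83.7] yaw -33.3 F [-11.6   3.3  15.2] gap 14.7 q7 -0.56
```

Call:
arm_command --deltas "0 0 0 0 0 0; 0 0 0 0 0 0; 0 0 0 0 0 0; 0 0 0 0 0 0"

```text
t: 21.8
tcp_pos: [584.4, 309.5, 83.8]
orientation: [-0.001, 0.958, -0.286, -0.006]
contact_force: [-11.2, 4.3, 15.3]
finger_gap: 15.1
```

```bash
python3 -c "
from h import *
ft(); st()"
```

```text
w -0.069 r 71.7 Ftan(ccw on tool) 11.7 Frad -2.4
t 21.8 tcp [584.4 309.5  83.8] yaw -33.3 F [-11.2   4.3  15.3] gap 15.1 q7 -0.56
```

Held about 11.6 N at the peg (≈7–8 N at the tooth) for 0.7 s. I'll ease off most of the preload without moving the wheel, then open.

Call:
arm_command --deltas "-0.2 0 0 0 0 0; -0.4 0 0 0 0 0; -0.5 0 0 0 0 0; -0.5 0 0 0 0 0; -0.5 0 0 0 0 0"

```text
t: 22.3
tcp_pos: [584.4, 309.6, 83.8]
orientation: [-0.001, 0.958, -0.287, -0.001]
contact_force: [-4.0, 0.8, 9.6]
finger_gap: 14.9
```

```bash
python3 -c "
from h import *
ft(); st()"
```

```text
w -0.068 r 71.7 Ftan(ccw on tool) 3.8 Frad -1.4
t 22.3 tcp [584.4 309.6  83.8] yaw -33.4 F [-4.   0.8  9.6] gap 14.9 q7 -0.56
```

Call:
arm_command --deltas "0 0 0 0 0 0; 0 0 0 0 0 0; 0 0 0 0 0 0; 0 0 0 0 0 0" --jaw 0.7

```text
t: 22.7
tcp_pos: [585.6, 307.9, 82.2]
orientation: [0.0, 0.958, -0.288, 0.0]
contact_force: [-0.3, 0.5, 0.7]
finger_gap: 59.8
```

Call:
arm_command --deltas "0 0 -3 0 0 0; 0 0 -7 0 0 0; 0 0 -11 0 0 0; 0 0 -14 0 0 0; 0 0 -14 0 0 0"

```text
t: 23.2
tcp_pos: [589.0, 308.4, 227.4]
orientation: [-0.003, 0.957, -0.289, 0.003]
contact_force: [0.6, 0.5, -1.1]
finger_gap: 59.7
```

```bash
python3 - <<'E'
from h import *
for i in range(4): viewer.grab_frame("top")
st(); c=viewer.camera_model("wrist"); w=viewer.grab_frame("wrist"); im=viewer.grab_frame("top")
cv2.imwrite("pics/all9.png",np.hstack([cv2.resize(im[205:325,280:425],(350,290),interpolation=3),cv2.resize(w,(387,290),interpolation=3)]))
viewer.camera_model=lambda n:c
for a in (-.1,-.068,-.04,0): print(a,(proj("wrist",S2W(peg(a,113),C,YAW))[0]*.604+[350,0]).round(0))
E
```

```text
t 23.4 tcp [584.4 307.9 221. ] yaw -33.5 F [-0.5 -0.  -0.2] gap 59.4 q7 -0.67
-0.1 [553. 147.]
-0.068 [551. 147.]
-0.04 [549. 147.]
0 [546. 147.]
```

View pics/all9.png

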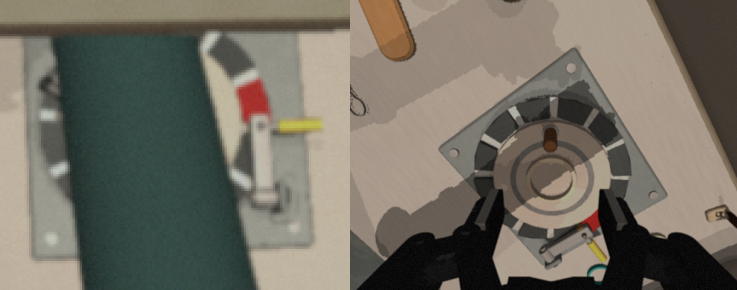

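The red tooth at (255,100) abuts the pawl end at (260,120), the peg is where it was left (w≈-0.07), and the ring is centred. I'll hand it in.

```bash
python3 -c "
from bench import ticket
print(ticket.hand_in())"
```

```text
the job is handed in; nothing more can be done
None
```

The job is handed in, at about 23 s of the 72 s allowed; no verdict was reported.

**What I did:**
- I folded the pawl back onto its stop.
- I turned the wheel back by its peg to about 0.23 rad and lowered the pawl into the red tooth's notch. It first rested on the ramp at a lift of about 0.1 rad.
- I eased the wheel on until the peg stopped at about -0.07 rad.
- I then built the push up to about 11.6 N along the peg's path and held it for about 0.7 s. That is an estimated 7–8 N at the tooth.
- I eased off to about 4 N before opening the fingers and lifting clear.

**Last checks:**
- The final pictures show the red tooth against the pawl's end and the kiln ring centred.
- The peg was where I left it, and the contact force on the tool was about zero.
- I never moved near the jars or the wood rib. The last pictures show the rib but only the edges of the jars at most, so I did not measure any of them again.

**What disagreed or stayed uncertain:**
- **Force at the tooth:** the drag I read while turning was only about 0–1 N, below the stated 2–6 N. That makes the tooth force less certain; even if the full 6 N of drag went unmeasured, it would still be about 4 N, inside the 3–11 N range.
- **Upward force:** up to 15 N of upward force was on the gripper while it pressed on the peg, and it was gone once I let go.
- **Pawl lift:** I did not measure the pawl's final lift directly.

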